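# Gauge the depth of the glued-up pine pocket

### The job

Slide the wide pine gauge slip, rounded end first and flat on the ledge, into the slot of the pine pocket until its tip just rests against the cross stick hidden inside, and leave it there so that the depth can be read off. Feel for the stick gently: its glue is still wet and it must not be pushed back. Do not lift the slip, and leave the other things where they are.

Things in the scene. Friction and masses are not known exactly. Their poses are not given: they have to be found in the camera images.
- slip: The gauge slip: a loose flat pine board 170 mm long (x), 100 mm wide (y), 12 mm thick, 0.1 to 0.2 kg, flat on the ledge; too wide and flat to grasp, so it has to be pushed at its edges (1 to 2 N). Origin: centre of its underside. Its +x points to the front end, whose two corners are rounded to 20 mm radius; the rear end is square. Dark depth ticks run along the left (+y) edge of its top.
- slip_tip (a point): The middle of the slip's front edge, 6 mm above its underside, 85 mm ahead (+x) of its origin; axes as the slip's.
- slip_heel (a point): The middle of the slip's square rear edge, 6 mm above its underside, 85 mm behind its origin; axes as the slip's.
- pocket: The pine pocket, fixed to the ledge: a board 138 mm wide, 10 mm thick on two 16 mm wide side rails, 28 mm high in all, 180 mm long, closed at the far end by two thin upright sticks gripped by a steel bulldog clamp that rises to 96 mm. Origin: middle of the mouth of the slot between the rails, at ledge height; +x runs straight into the slot, y across it, z up.
- slot_mouth (a point): The middle of the slot's mouth, 9 mm above the ledge. The slot is 106 mm wide, 18 mm high, its floor is the ledge itself. A cross stick spans it inside, out of sight and not reported: its near face lies anywhere from 60 to 115 mm in from the mouth. It is held by wet glue and starts to slide back at a push of about 12 N. Axes as the pocket's.
- top: Bystander: wooden spinning top, 64 mm across, 62 mm high, standing on its broad stub on the pocket's top board. Origin: middle of its underside.
- lunch_box: Bystander: blue plastic lunch box with snap latches, 134 x 194 x 60 mm. Origin: centre of its underside.
- jar: Bystander: green glass marble jar with a twist cap, 72 mm across, 115 mm high. Origin: centre of its underside.
- offcut: Bystander: plain square-cornered pine offcut 115 x 50 x 12 mm, much smaller than the slip. Origin: centre of its underside.
- clamped_sticks: Bystander: a bulldog clamp gripping two thin pine sticks, with a short batten under their far end, about 230 mm long in all, 60 mm wide, 35 mm high, lying on the ledge. Origin: under the middle of the sticks.
- mug: Bystander: white mug, 80 mm across, 85 mm high. Origin: centre of its underside.
Things that resemble listed ones, but are neither listed nor needed, are in the scene too. What is shaped like the slip but blue or purple is not meant.

How it is judged:
By the outcome, as a careful person would: the job done as asked, in the order asked, and still so for the second after the job is handed in, with the robot touching nothing.
It also fails if it takes over 72 s, if anything falls off the work surface, if the arm or the gripper's body presses on something with over 40 N, if the wrist force passes 120 N, or if a joint passes its speed limit or range.

### The arm

A 6-joint arm with a two-finger parallel gripper is mounted at the origin on the work surface. World frame = base frame: x ahead of the robot, y to its left, z up, the work surface at z = 0. Lengths are in m, angles in rad, forces in N, time in s.
With the tool pointing down it reaches from about 0.325 to 0.85 m from the base axis. Payload 15.5 kg.
Tool frame: the origin (TCP) lies midway between the tips of the shut fingers; the grasp point (between the pads) lies 19 mm behind it; z points along the fingers, x is the direction in which the jaws open and shut, and the axes are right-handed (so a half turn about z gives the same grasp; the last joint's range is limited). The gripper opens to 91 mm and grips with 3 to 60 N. Pads are 32 mm wide; open, the fingers measure 118 mm over their backs; the gripper's body (76 mm by 178 mm) begins 60 mm behind the grasp point.
Start: joints at [-1.415, 0.494, 1.345, -0, 1.302, -0.096], TCP at [0.155, -0.605, 0.214] pointing down, gripper open.
Joint ranges: [-2.91, 2.91], [-0.82, 2.16], [0.22, 2.67], [-1.22, 4.37], [0.12, 2.79], [-3.08, 3.08]. Speed limits (rad/s): [1.89, 1.89, 2.57, 3.01, 3.01, 3.01].

### API

Orientations are given as a rotation vector (axis times angle).
In Python, from rig import read_state, capture, order gives the robot as it stands.
- The arm moves only by the tool carry_out, never from a script. Its argument "targets" is a list of rows, each a list of 7 numbers: the closure, from 0 (fully open) to 1 (shut), then the shift along the tool's x, y, z in cm, then the turn, a rotation vector about the tool's x, y, z in rad. In form: [[jaw, tx, ty, tz, rx, ry, rz], ...]. A call has 1 to 5 rows; each row is the pose to reach, as a shift and turn from the pose measured when the call began, along the tool's axes at that moment; what a row does not reach only later rows make up. A row lasts 1/12 s, in which the tool goes at most 41.7 mm and 7.16 degrees, less where a joint would pass 70% of its speed; a pose out of reach is approached as far as the arm can. A call with a gripper value outside its range is refused whole. The fingers move at their own pace and stop on an object; "force" is the grip in N (left out, the last holds). Time passes only in rows, so rows that repeat a pose let the fingers close. It gives the time, the measured TCP pose, the force and the opening at its end, in the units of the state.
- read_state(): the state, without advancing time (a new reading comes with each control period).
- capture(name): name is "scene" or "top" or "wrist"; returns a dict with "img" (384x512x3 uint8, blue, green, red), "fx", "fy", "cx", "cy" (pixels), "cam_to_world" (4x4, takes a point from camera to world coordinates); the wrist camera has in their place "T_tool_cam" (4x4, takes a point from camera to tool coordinates, whose origin is the TCP and whose axes are the tool frame's). Camera axes: x right, y down, z forward; pixel columns grow to the right and rows downward; lengths in m; the calibration is good to about 2 mm. A picture is of the moment at which its call begins: read the wrist's pose just before it. There is no depth.
- order.job_done(): hands the job in, once; it reports no verdict.
The state is a dict: "clock": time; "joints": joint angles; "qvel": joint speeds; "effort": joint torques, N m; "position": TCP position; "eef_rot": TCP orientation; "contact_force": force on the tool from outside, world axes, zero at the start; "moment": the same for the moment, N m; "opening": finger opening in m.
Only numpy, scipy, OpenCV 4.12 (cv2) and the standard library are available. Lean on these libraries where they do the work, as an engineer would, in place of code of your own. Each camera call takes 0.05 s, during which the arm holds its last target. There are 200 camera calls.

## Working session

There is one attempt and no reset: what is moved stays moved. The work goes in short steps, Python scripts to look and compute and a tool call to move; the robot and the scene stay as the last step left them, time stands still between calls to the robot, and variables do not carry over. Pictures are saved under pics/ and viewed, about 8 in all and at most 12, crops included, and the job is handed in when it is done.

Besides the shell and the picture viewer there is one more tool, called after "Request:" as name(argument=value, ...), one argument or row to a line, values as JSON. carry_out: Moves the arm, as the interface text tells. Its arguments: {"type":"object","properties":{"targets":{"type":"array","items":{"type":"array","items":{"type":"number"}}},"force":{"type":"number"}},"required":["targets"]}

```bash
ls; mkdir -p pics; python3 - <<'E'
from rig import read_state,capture
import cv2,numpy as np
print(read_state())
for n in("scene","top"):
    c=capture(n);cv2.imwrite(f"pics/{n}0.png",c["img"]);print(n,c["fx"],c["fy"],c["cx"],c["cy"],np.round(c["cam_to_world"],4).tolist())
a=[cv2.imread(f"pics/{n}0.png") for n in("scene","top")]
E
```

```text
pics
{'clock': 0.0, 'joints': array([-1.41551179e+00,  4.94178366e-01,  1.34614258e+00,  1.57626283e-07,
        1.30252877e+00, -9.55106699e-02]), 'qvel': array([ 1.26135109e-03,  6.99873839e-04,  3.20082216e-04, -1.11621548e-03,
       -4.27764501e-04,  1.39307950e-05]), 'effort': array([-3.19585106e-04, -8.78828073e+01, -3.81851077e+01,  7.08387466e-02,
        5.31957590e-02, -6.43836302e-05]), 'position': array([ 0.15504393, -0.60505358,  0.2133374 ]), 'eef_rot': array([-2.48115141e+00,  1.92563611e+00,  1.43679523e-03]), 'contact_force': array([-0.15791336, -0.25089519,  0.3988618 ]), 'moment': array([-0.00068098, -0.09206819,  0.02371195]), 'opening': 0.09133379548755313}
scene 371.51791857738874 371.51791857738874 250.24610988796587 190.36998120300714 [[-0.4146, 0.6523, -0.6345, 1.4213], [0.9099, 0.2854, -0.3011, 0.3242], [-0.0153, -0.7022, -0.7118, 0.9448], [0.0, 0.0, 0.0, 1.0]]
top 412.40080015885707 412.40080015885707 263.33267376391507 188.18956000708218 [[0.0023, -0.9964, 0.0847, 0.4973], [-1.0, -0.0027, -0.0052, -0.0642], [0.0054, -0.0847, -0.9964, 1.3275], [0.0, 0.0, 0.0, 1.0]]
```

View pics/top0.png

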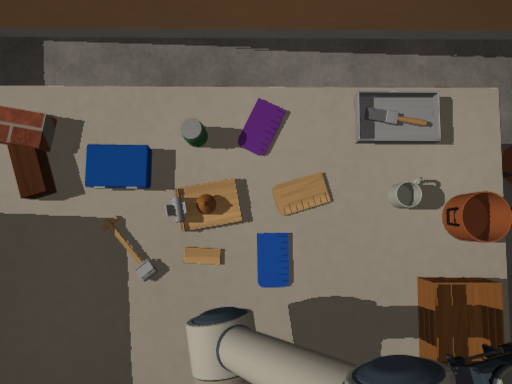

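View pics/scene0.png

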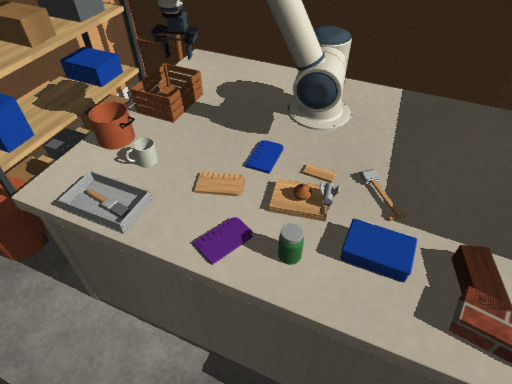

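The top view shows the pine slip at (301,194) with its ticks on the lower edge, so its front faces image-left. The pocket is at (210,205), with its mouth at about (241,202) facing the slip and the clamp at the far left. Next I'll measure both.

```bash
cat > h.py <<'E'
import numpy as np,cv2
from scipy.spatial.transform import Rotation as R
from rig import read_state,capture
def cast(c,uv,z,M=None):
    M=c["cam_to_world"] if M is None else M
    uv=np.atleast_2d(uv).astype(float)
    d=np.c_[(uv[:,0]-c["cx"])/c["fx"],(uv[:,1]-c["cy"])/c["fy"],np.ones(len(uv))]@M[:3,:3].T
    o=M[:3,3]; return o+d*((z-o[2])/d[:,2])[:,None]
def tool():
    s=read_state();T=np.eye(4);T[:3,:3]=R.from_rotvec(s["eef_rot"]).as_matrix();T[:3,3]=s["position"];return T,s
def pine(img):
    h=cv2.cvtColor(img,cv2.COLOR_BGR2HSV)
    return cv2.inRange(h,(8,90,80),(25,255,255))
def step(v,T=None):   # world displacement -> tool cm
    T=tool()[0] if T is None else T
    return np.round(T[:3,:3].T@np.asarray(v)*100,2)
E
python3 - <<'E'
from h import *
c=capture("top");m=pine(c["img"])
m=cv2.morphologyEx(m,cv2.MORPH_CLOSE,np.ones((3,3)))
for k in cv2.findContours(m,cv2.RETR_EXTERNAL,cv2.CHAIN_APPROX_NONE)[0]:
    a=cv2.contourArea(k)
    (x,y),_,_=r=cv2.minAreaRect(k)
    if a<150 or not(150<x<350 and 150<y<280):continue
    z=.028 if x<245 and y<235 else .012
    b=cast(c,cv2.boxPoints(r),z);print(a,r,z,b[:,:2].round(4).tolist(),np.linalg.norm(b[1]-b[0]),np.linalg.norm(b[2]-b[1]))
T,s=tool();print(T.round(3).tolist())
v=cv2.resize(c["img"][140:280,150:350],None,fx=4,fy=4,interpolation=cv2.INTER_CUBIC);cv2.imwrite("pics/crop.png",v)
w=capture("wrist");print(w["T_tool_cam"].round(4).tolist(),w["fx"],w["cx"],w["cy"])
E
```

```text
528.0 ((201.89028930664062, 255.30430603027344), (36.05438995361328, 16.124588012695312), 2.7263107299804688) 0.012 [[0.3735, 0.1798], [0.4238, 0.1783], [0.4187, 0.0645], [0.3684, 0.0664]] 0.050336667590339675 0.11392336898272068
2355.0 ((207.8113250732422, 204.46534729003906), (43.980743408203125, 61.546512603759766), 80.18070220947266) 0.028 [[0.6074, 0.212], [0.6413, 0.0208], [0.5045, -0.0039], [0.4713, 0.1857]] 0.1942016572487759 0.13902057732504736
1592.5 ((300.44598388671875, 193.82432556152344), (31.687753677368164, 53.450111389160156), 72.89727020263672) 0.012 [[0.6145, -0.0932], [0.6657, -0.2575], [0.5683, -0.2863], [0.5178, -0.123]] 0.17202846813569367 0.10158635964419291
[[0.248, -0.969, -0.0, 0.155], [-0.969, -0.248, 0.001, -0.605], [-0.001, -0.0, -1.0, 0.213], [0.0, 0.0, 0.0, 1.0]]
[[1.0, -0.0003, -0.0012, -0.0021], [0.0006, 0.9635, 0.2676, -0.0754], [0.001, -0.2676, 0.9635, -0.1712], [0.0, 0.0, 0.0, 1.0]] 341.4726725122056 257.3908885984601 190.6098251593202
```

View pics/crop.png

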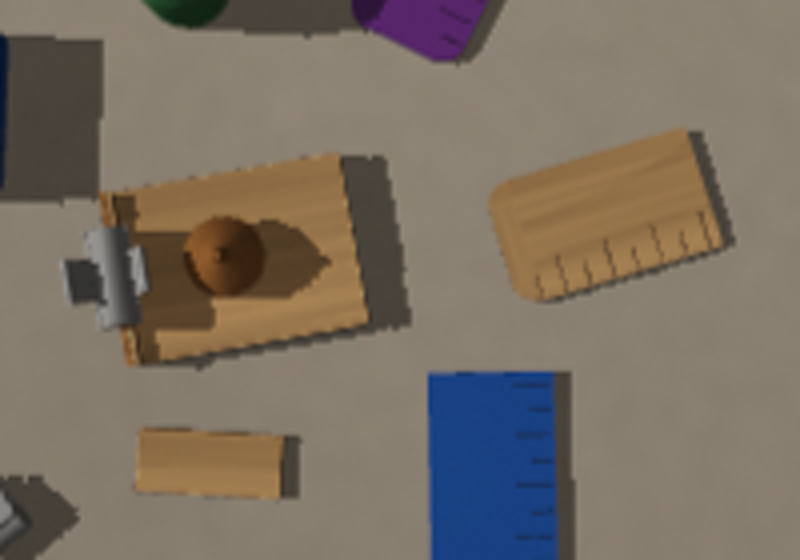

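```bash
cat >> h.py <<'E'
import json,os
P=dict(m=[0.5729,0.0085],yaw=100.15)   # pocket mouth mid, axis yaw
if os.path.exists("P.json"): P=json.load(open("P.json"))
yw=np.radians(P["yaw"]);A=np.array([np.cos(yw),np.sin(yw)]);N=np.array([-A[1],A[0]]);M0=np.array(P["m"])
def PW(al,lat,z): return np.r_[M0+A*al+N*lat,z]
def WP(p): d=np.asarray(p)[...,:2]-M0; return np.stack([d@A,d@N],-1)
def goto(al,lat,z,side):  # side 1: tool x=-A,y=N ; side 2: tool y=A (x=N... right-handed)
    T,s=tool(); zt=np.array([0,0,-1.]); x=-np.r_[A,0] if side==1 else (np.r_[N,0] if side==2 else -np.r_[N,0])
    Rt=np.c_[x,np.cross(zt,x),zt]
    d=T[:3,:3].T@(PW(al,lat,z)-T[:3,3])*100; r=R.from_matrix(T[:3,:3].T@Rt).as_rotvec()
    print("t",s["clock"],"al/lat",(WP(T[:3,3])*1000).round(1),"z",T[2,3].round(4),"open",round(s["opening"],4),"F",s["contact_force"].round(2),"->",d.round(2),r.round(4))
E
python3 -c "
from h import *
goto(-.209,.100,.14,1)"
```

```text
t 0.2 al/lat [-530.5  519.4] z 0.2135 open 0.0909 F [-0.11 -0.02 -0.36] -> [-28.97 -44.19   7.38] [-0.0001  0.0007  0.0736]
```

Request:
carry_out(
  targets=[
    [0, -29, -44.2, 5, 0, 0, 0.074],
    [0, -29, -44.2, 5, 0, 0, 0.074],
    [0, -29, -44.2, 5, 0, 0, 0.074],
    [0, -29, -44.2, 5, 0, 0, 0.074],
    [0, -29, -44.2, 5, 0, 0, 0.074],
  ],
)

```text
clock: 0.62
position: [0.2956, -0.4505, 0.194]
eef_rot: [-2.408, 2.017, 0.001]
contact_force: [2.2, 0.1, -1.1]
opening: 0.0917
```

```bash
python3 -c "
from h import *
goto(-.209,.100,.14,1)"
```

```text
t 0.6167 al/lat [-402.9  353.9] z 0.194 open 0.0917 F [ 2.19  0.14 -1.13] -> [-19.41 -25.37   5.42] [-0.0001  0.0008 -0.0009]
```

Request:
carry_out(
  targets=[
    [0, -19.4, -25.4, 5, 0, 0, 0],
    [0, -19.4, -25.4, 5, 0, 0, 0],
    [0, -19.4, -25.4, 5, 0, 0, 0],
    [0, -19.4, -25.4, 5, 0, 0, 0],
    [0, -19.4, -25.4, 5, 0, 0, 0],
  ],
)

```text
clock: 1.03
position: [0.4347, -0.2985, 0.162]
eef_rot: [-2.408, 2.017, 0.001]
contact_force: [0.3, -1.1, 0.0]
opening: 0.0914
```

```bash
python3 -c "
from h import *
goto(-.209,.100,.14,1)"
```

```text
t 1.0333 al/lat [-277.8  190.1] z 0.162 open 0.0914 F [ 0.3  -1.06  0.01] -> [-6.89 -9.    2.21] [-0.0002  0.0006 -0.0011]
```

Request:
carry_out(
  targets=[
    [0, -6.9, -9, 2.2, 0, 0, 0],
    [0, -6.9, -9, 2.2, 0, 0, 0],
    [0, -6.9, -9, 2.2, 0, 0, 0],
    [0, -6.9, -9, 2.2, 0, 0, 0],
    [0, -6.9, -9, 2.2, 0, 0, 0],
  ],
)

```text
clock: 1.45
position: [0.5119, -0.2133, 0.1395]
eef_rot: [-2.411, 2.014, 0.002]
contact_force: [-0.1, -0.6, 0.5]
opening: 0.091
```

```bash
python3 - <<'E'
from h import *
goto(-.209,.100,.03,1)
T,s=tool();c=capture("wrist");cv2.imwrite("pics/w1.png",c["img"])
M=T@c["T_tool_cam"]; m=cv2.morphologyEx(pine(c["img"]),cv2.MORPH_CLOSE,np.ones((7,7)))
for k in cv2.findContours(m,cv2.RETR_EXTERNAL,cv2.CHAIN_APPROX_NONE)[0]:
    if cv2.contourArea(k)<1500:continue
    r=cv2.minAreaRect(k);print(cv2.contourArea(k),cv2.boxPoints(r).round().tolist(),(WP(cast(c,cv2.boxPoints(r),.012,M))*1000).round(1).tolist())
E
```

```text
t 1.45 al/lat [-207.6   99.2] z 0.1395 open 0.091 F [-0.13 -0.59  0.46] -> [ 0.16  0.08 10.95] [0.0006 0.0012 0.002 ]
3816.0 [[240.0, 324.0], [511.0, 324.0], [511.0, 345.0], [240.0, 345.0]] [[-187.5, 248.1], [-463.1, 247.2], [-468.2, 272.6], [-187.2, 273.5]]
24852.0 [[136.0, 33.0], [345.0, 6.0], [362.0, 131.0], [153.0, 158.0]] [[-107.4, -24.3], [-273.9, -44.5], [-295.1, 53.1], [-112.6, 77.6]]
```

View pics/w1.png

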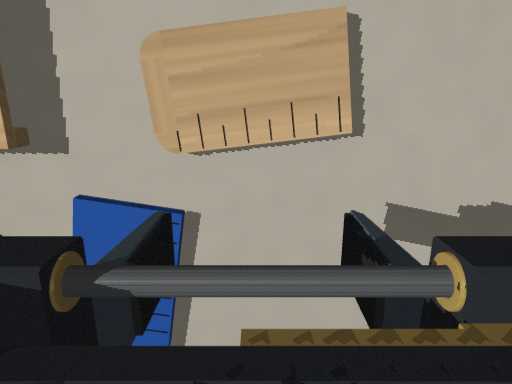

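The wrist view shows the slip with its rounded front at the left and its rear edge from (346,8) to (352,133). The blue slip's corner, around (185,210), is close to where the front finger would come down, so I'll check the clearance.

```bash
python3 - <<'E'
from h import *
T,s=tool();c=capture("wrist");M=T@c["T_tool_cam"]
print((WP(cast(c,[[346,8],[352,133],[141,40],[180,152],[75,197],[185,210],[165,330]],.012,M))*1000).round(1).tolist())
# pocket from the top view, rail corners at mouth on top board
print(s["joints"].round(3))
E
```

```text
[[-276.1, -42.2], [-288.1, 55.9], [-111.7, -18.8], [-137.8, 72.5], [-39.2, 113.9], [-139.1, 126.4], [-111.2, 256.3]]
[-0.505  0.481  1.609  0.     1.052  0.888]
```

Request:
carry_out(
  targets=[
    [0, 0.7, 0.1, 4, 0, 0, 0.002],
    [0, 0.7, 0.1, 8, 0, 0, 0.002],
    [0, 0.7, 0.1, 11, 0, 0, 0.002],
    [0, 0.7, 0.1, 12.9, 0, 0, 0.002],
    [0, 0.7, 0.1, 13.3, 0, 0, 0.002],
  ],
)

```text
clock: 1.97
position: [0.5087, -0.2225, 0.0043]
eef_rot: [2.404, -2.022, -0.008]
contact_force: [-2.0, 0.6, -0.0]
opening: 0.0914
```

```bash
python3 -c "
from h import *
goto(-.215,.066,.005,1)"
```

```text
t 1.9667 al/lat [-216.1  103.9] z 0.0043 open 0.0914 F [-2.01  0.65 -0.04] -> [-0.13 -3.79 -0.08] [ 0.0036  0.0033 -0.0048]
```

Request:
carry_out(
  targets=[
    [0, 0, -0.6, -0.1, 0.003, 0.003, -0.005],
    [0, 0, -1.2, -0.1, 0.003, 0.003, -0.005],
    [0, 0, -1.8, -0.1, 0.003, 0.003, -0.005],
    [0, 0, -2.3, -0.1, 0.003, 0.003, -0.005],
    [0, 0, -2.8, -0.1, 0.003, 0.003, -0.005],
  ],
)

```text
clock: 2.38
position: [0.5376, -0.2179, 0.0064]
eef_rot: [-2.41, 2.016, -0.002]
contact_force: [-1.3, -0.3, 0.2]
opening: 0.0913
```

```bash
python3 -c "
from h import *
goto(-.215,.066,.005,1)"
```

```text
t 2.3833 al/lat [-216.6   74.7] z 0.0064 open 0.0913 F [-1.33 -0.34  0.24] -> [-0.16 -0.87  0.14] [-0.0008 -0.0009  0.0004]
```

Request:
carry_out(
  targets=[
    [0, 0, -0.3, 0.1, 0, 0, 0],
    [0, 0, -0.5, 0.1, 0, 0, 0],
    [0, 0, -0.7, 0.1, 0, 0, 0],
    [0, 0, -0.8, 0.1, 0, 0, 0],
    [0, 0, -0.8, 0.1, 0, 0, 0],
  ],
)

```text
clock: 2.8
position: [0.5456, -0.2165, 0.0054]
eef_rot: [-2.41, 2.016, -0.002]
contact_force: [-0.1, 0.7, -1.1]
opening: 0.0911
```

```bash
cat > look.py <<'E'
from h import *
import sys
T,s=tool();c=capture("wrist");cv2.imwrite(sys.argv[1],c["img"])
M=T@c["T_tool_cam"]; m=cv2.morphologyEx(pine(c["img"]),cv2.MORPH_CLOSE,np.ones((7,7)))
for k in cv2.findContours(m,cv2.RETR_EXTERNAL,cv2.CHAIN_APPROX_NONE)[0]:
    if cv2.contourArea(k)<1500:continue
    r=cv2.minAreaRect(k);q=cv2.approxPolyDP(k,6,True)[:,0]
    print(cv2.contourArea(k));
    for a,b in zip(q.tolist(),(WP(cast(c,q,.012,M))*1000).round(1).tolist()):print(a,b)
E
python3 -c "
from h import *
goto(-.215,.066,.005,1)"; python3 look.py pics/w2.png
```

```text
t 2.8 al/lat [-216.6   66.5] z 0.0054 open 0.0911 F [-0.13  0.66 -1.07] -> [-0.16 -0.05  0.04] [-0.0009 -0.0009  0.0004]
4630.0
[511, 323] [-356.5, 114.0]
[242, 329] [-205.7, 117.9]
[240, 344] [-204.4, 127.9]
[511, 345] [-359.4, 128.6]
76069.0
[42, 14] [-120.1, -43.3]
[36, 46] [-115.2, -30.3]
[58, 175] [-115.8, 28.9]
[81, 207] [-124.9, 45.6]
[162, 214] [-165.7, 49.3]
[398, 210] [-285.8, 47.2]
[420, 0] [-284.8, -48.7]
[52, 0] [-125.3, -48.8]
```

View pics/w2.png

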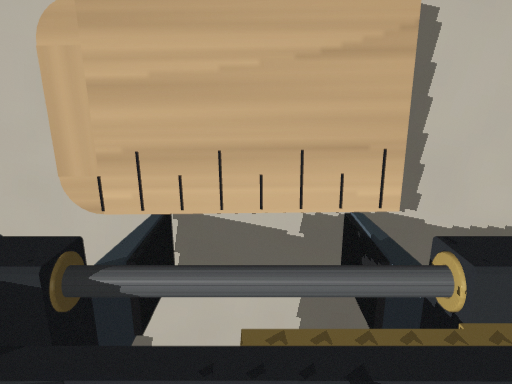

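Left edge now runs parallel at lat ≈ 48 mm, and the slip spans al −285 to −115 with its centre near lat 0. I'll retreat, lift, turn 90°, and look at the slip and pocket mouth together.

Request:
carry_out(
  targets=[
    [0, 0, 2, 0, 0, 0, 0],
    [0, 0, 2, -3, 0, 0, 0],
    [0, 0, 1, -7, 0, 0, -0.12],
    [0, -1, 0, -11, 0, 0, -0.24],
    [0, -2.5, -1.5, -15, 0, 0, -0.36],
  ],
)

```text
clock: 3.27
position: [0.5542, -0.1914, 0.1536]
eef_rot: [2.735, -1.546, 0.002]
contact_force: [1.5, -0.9, -0.7]
opening: 0.0914
```

```bash
python3 -c "
from h import *
goto(-.150,.0,.2,3)"
```

```text
t 3.2667 al/lat [-193.4   53.6] z 0.1536 open 0.0914 F [ 1.45 -0.9  -0.74] -> [-2.14 -6.56 -4.64] [ 4.0000e-04 -1.4000e-03 -1.2063e+00]
```

Request:
carry_out(
  targets=[
    [0.35, -2.1, -6.5, -4.6, 0, 0, -1.206],
    [0.35, -2.1, -6.5, -4.6, 0, 0, -1.206],
    [0.35, -2.1, -6.5, -4.6, 0, 0, -1.206],
    [0.35, -2.1, -6.5, -4.6, 0, 0, -1.206],
    [0.35, -2.1, -6.5, -4.6, 0, 0, -1.206],
  ],
)

```text
clock: 3.68
position: [0.5992, -0.1393, 0.2]
eef_rot: [3.078, -0.626, 0.003]
contact_force: [-0.9, 0.1, 0.1]
opening: 0.0612
```

```bash
python3 -c "
from h import *
goto(-.150,.0,.2,3)"
```

```text
t 3.6833 al/lat [-1.501e+02  1.000e-01] z 0.2 open 0.0612 F [-0.95  0.11  0.06] -> [ 0.   -0.01 -0.  ] [ 0.0009 -0.0018 -0.5782]
```

Request:
carry_out(
  targets=[
    [0.35, 0, 0, 0, 0, 0, -0.578],
    [0.35, 0, 0, 0, 0, 0, -0.578],
    [0.35, 0, 0, 0, 0, 0, -0.578],
    [0.35, 0, 0, 0, 0, 0, -0.578],
    [0.35, 0, 0, 0, 0, 0, -0.578],
  ],
)

```text
clock: 4.1
position: [0.599, -0.1393, 0.1998]
eef_rot: [3.127, 0.288, 0.002]
contact_force: [0.6, -0.9, -0.4]
opening: 0.0594
```

```bash
python3 -c "
from h import *
goto(-.150,.0,.2,3)"; python3 look.py pics/w3.png
```

```text
t 4.1 al/lat [-150.1    0.4] z 0.1998 open 0.0594 F [ 0.62 -0.92 -0.38] -> [ 0.04 -0.01 -0.02] [ 0.0012 -0.0012  0.0066]
6027.0
[511, 339] [-361.0, -315.2]
[491, 323] [-338.1, -286.0]
[171, 329] [-349.0, 105.5]
[165, 345] [-372.4, 114.4]
11054.5
[221, 141] [-118.2, 38.9]
[212, 155] [-133.1, 48.7]
[217, 264] [-260.6, 46.7]
[301, 264] [-260.0, -50.7]
[303, 149] [-126.1, -47.5]
[289, 138] [-114.7, -32.3]
1779.5
[185, 0] [14.5, 69.9]
[186, 10] [5.9, 69.4]
[199, 15] [1.7, 57.2]
[336, 10] [6.8, -73.3]
[336, 0] [15.3, -72.8]
```

View pics/w3.png

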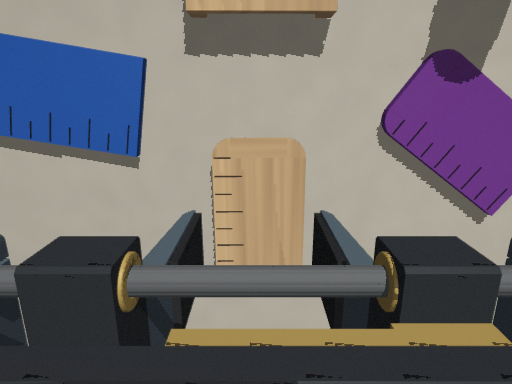

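The slip runs straight below the mouth. The pocket's top front edge is at row ~10, from column 186 to 336, and the rails' feet are at about row 16. I'll measure the lateral offset precisely.

```bash
python3 - <<'E'
from h import *
c=dict(img=cv2.imread("pics/w3.png"));T,s=tool();d=capture("wrist");c.update({k:d[k] for k in("fx","fy","cx","cy")});M=T@d["T_tool_cam"]
m=pine(c["img"]);
def ends(r): 
    x=np.where(m[r,150:400])[0]+150; return x.min()-.5,x.max()+.5
for z,rows in((.028,(1,3,5,7,9,11)),(.012,range(165,262,12))):
    L=[];Rr=[]
    for r in rows:
        a,b=ends(r);p=(WP(cast(c,[[a,r],[b,r]],z,M))*1000);L.append(p[0]);Rr.append(p[1])
    L=np.array(L);Rr=np.array(Rr);print(z,"w",(L-Rr)[:,1].round(1),"midlat",((L+Rr)/2)[:,1].round(2),"al",L[:,0].round(0))
# board lower front edge
for u in (215,235,260,285,305):
    col=m[:40,u];r=np.where(col)[0].max()+.5;print(u,r,(WP(cast(c,[[u,r]],.018,M))*1000).round(1))
h=cv2.resize(c["img"][0:40,170:350],None,fx=4,fy=4,interpolation=cv2.INTER_NEAREST);cv2.imwrite("pics/z.png",h)
E
```

```text
0.028 w [137.3 136.6 136.8 137.  137.2 135.5] midlat [-0.61 -1.08 -1.1  -1.12 -1.15 -1.17] al [9. 8. 6. 5. 3. 1.]
0.012 w [ 99.4  99.2  99.1  99.  100.   98.7  99.7  98.5 202.4] midlat [ -0.07  -0.76  -1.46  -1.07  -1.23  -1.39  -1.56  -1.73 -54.53] al [-144. -157. -171. -184. -198. -213. -227. -242. -257.]
215 12.5 [[ 2.4 41.8]]
235 12.5 [[ 2.6 23.1]]
260 12.5 [[ 2.9 -0.3]]
285 11.5 [[  4.  -23.7]]
305 11.5 [[  4.2 -42.4]]
```

Request:
carry_out(
  targets=[
    [0.35, 0, 4.1, 0, 0.001, -0.001, 0.007],
    [0.35, 0, 8.2, 0, 0.001, -0.001, 0.007],
    [0.35, 0, 12.3, 2, 0.001, -0.001, 0.007],
    [0.35, 0, 16, 5, 0.001, -0.001, 0.007],
    [0.35, 0, 17, 9, 0.001, -0.001, 0.007],
  ],
)

```text
clock: 4.62
position: [0.6307, -0.3092, 0.119]
eef_rot: [3.126, 0.259, 0.009]
contact_force: [0.3, -0.4, -0.5]
opening: 0.0593
```

```bash
python3 -c "
from h import *
goto(-.320,-.0005,.005,3)"
```

```text
t 4.6167 al/lat [-322.9   -0.9] z 0.119 open 0.0593 F [ 0.3  -0.45 -0.45] -> [-0.11 -0.35 11.39] [ 0.0052 -0.0051 -0.0117]
```

Request:
carry_out(
  targets=[
    [0.35, 0, 0, 4, 0.003, -0.003, -0.01],
    [0.35, 0, 0, 8, 0.003, -0.003, -0.01],
    [0.35, 0, 0, 10.5, 0.003, -0.003, -0.01],
    [0.35, 0, 0, 11.4, 0.003, -0.003, -0.01],
    [0.35, 0, 0, 11.4, 0.003, -0.003, -0.01],
  ],
)

```text
clock: 5.03
position: [0.6302, -0.3092, 0.0031]
eef_rot: [3.13, 0.271, -0.001]
contact_force: [0.1, -0.6, 0.6]
opening: 0.0594
```

```bash
python3 -c "
from h import *
goto(-.20,-.0005,.005,3)"
```

```text
t 5.0333 al/lat [-322.8   -0.4] z 0.0031 open 0.0594 F [ 0.14 -0.63  0.56] -> [ -0.05 -12.28  -0.19] [-0.      0.0006 -0.0045]
```

Request:
carry_out(
  targets=[
    [0.35, 0, -1, -0.2, 0, 0, -0.0045],
    [0.35, 0, -1.8, -0.2, 0, 0, -0.0045],
    [0.35, 0, -2.6, -0.2, 0, 0, -0.0045],
    [0.35, 0, -3.4, -0.2, 0, 0, -0.0045],
    [0.35, 0, -4.2, -0.2, 0, 0, -0.0045],
  ],
)

```text
clock: 5.45
position: [0.6233, -0.2669, 0.006]
eef_rot: [3.129, 0.278, 0.001]
contact_force: [-0.1, -1.2, 1.0]
opening: 0.0595
```

```bash
python3 -c "
from h import *
goto(-.21,-.0005,.005,3)"
```

```text
t 5.45 al/lat [-279.9   -1.1] z 0.006 open 0.0595 F [-0.1  -1.16  1.04] -> [-0.06 -6.99  0.09] [ 0.0008 -0.0003  0.    ]
```

Request:
carry_out(
  targets=[
    [0.35, -0.05, -0.8, 0.1, 0, 0, 0],
    [0.35, -0.05, -1.6, 0.1, 0, 0, 0],
    [0.35, -0.05, -2.4, 0.1, 0, 0, 0],
    [0.35, -0.05, -3.2, 0.1, 0, 0, 0],
    [0.35, -0.05, -4, 0.1, 0, 0, 0],
  ],
)

```text
clock: 5.87
position: [0.6156, -0.2268, 0.005]
eef_rot: [3.129, 0.278, 0.001]
contact_force: [-0.2, -1.0, 0.8]
opening: 0.0591
```

```bash
python3 -c "
from h import *
goto(-.21,-.0005,.005,3)"; python3 look.py pics/w4.png
```

```text
t 5.8667 al/lat [-239.1   -0.6] z 0.005 open 0.0591 F [-0.2  -0.98  0.77] -> [-0.   -2.91 -0.  ] [ 0.0008 -0.0003  0.0001]
6033.5
[511, 339] [-294.3, -144.0]
[491, 323] [-283.7, -130.7]
[171, 329] [-287.7, 48.2]
[165, 345] [-298.3, 52.3]
45376.5
[146, 0] [-121.6, 47.7]
[163, 213] [-218.8, 47.6]
[358, 213] [-218.9, -51.5]
[376, 0] [-121.7, -51.7]
```

View pics/w4.png

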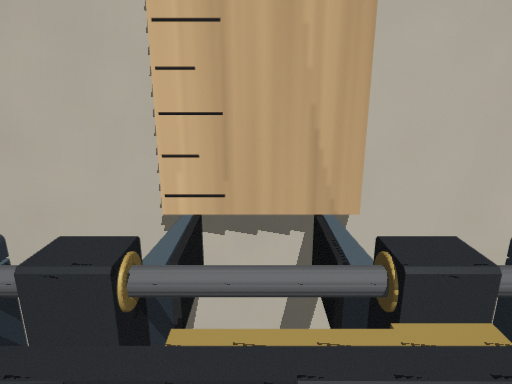

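Request:
carry_out(
  targets=[
    [0.35, -0.05, -0.8, 0, 0, 0, 0],
    [0.35, -0.05, -1.6, 0, 0, 0, 0],
    [0.35, -0.05, -2.4, 0, 0, 0, 0],
    [0.35, -0.05, -3.2, 0, 0, 0, 0],
    [0.35, -0.05, -4, 0, 0, 0, 0],
  ],
)

```text
clock: 6.33
position: [0.6073, -0.1852, 0.0048]
eef_rot: [-3.129, -0.279, 0.001]
contact_force: [0.2, -0.6, -0.3]
opening: 0.0594
```

```bash
cat > st.py <<'E'
from h import *
goto(-.150,-.0005,.005,3)
s=read_state();f=s["contact_force"][:2];print("F along/lat",(f@A).round(2),(f@N).round(2),"Mz",s["moment"].round(2))
E
python3 st.py; python3 - <<'E'
from h import *
c=capture("top");m=cv2.morphologyEx(pine(c["img"]),cv2.MORPH_CLOSE,np.ones((3,3)))
v=cv2.resize(c["img"][150:260,160:310],None,fx=5,fy=5,interpolation=cv2.INTER_CUBIC);cv2.imwrite("pics/t2.png",v)
E
```

```text
t 6.3333 al/lat [-196.7    0.2] z 0.0048 open 0.0594 F [ 0.2  -0.61 -0.33] -> [ 0.08 -4.67 -0.02] [-0.0002  0.0005  0.0006]
F along/lat -0.63 -0.09 Mz [-0.08 -0.16 -0.03]
```

View pics/t2.png

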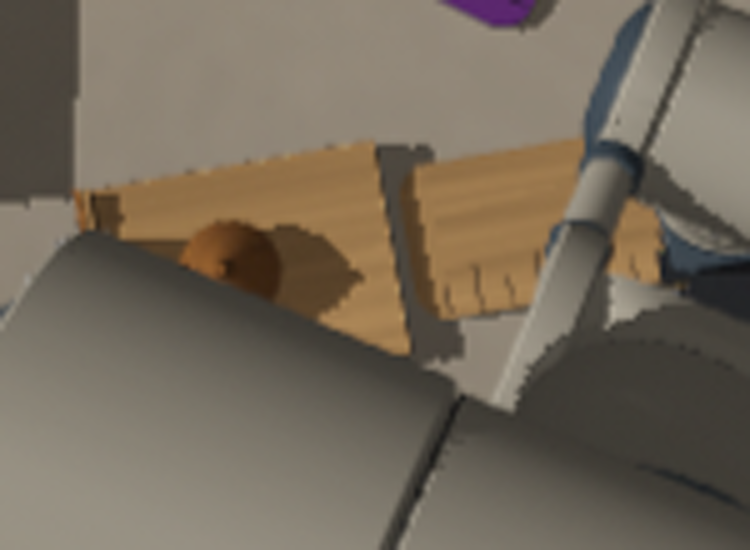

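Slip is lined up with the slot within about 1 mm, and its tip is roughly 10–15 mm short of the mouth. I'll enter slowly.

Request:
carry_out(
  targets=[
    [0.35, 0, -0.5, 0, 0, 0, 0],
    [0.35, 0, -1, 0, 0, 0, 0],
    [0.35, 0, -1.5, 0, 0, 0, 0],
    [0.35, 0, -2, 0, 0, 0, 0],
    [0.35, 0, -2.5, 0, 0, 0, 0],
  ],
)

```text
clock: 6.8
position: [0.6024, -0.1588, 0.0048]
eef_rot: [-3.128, -0.279, 0.002]
contact_force: [0.8, -0.7, 0.6]
opening: 0.0596
```

```bash
python3 st.py
```

```text
t 6.8 al/lat [-169.8    0.4] z 0.0048 open 0.0596 F [ 0.8  -0.7   0.62] -> [ 0.09 -1.98 -0.02] [-0.001   0.001   0.0011]
F along/lat -0.83 -0.67 Mz [-0.17 -0.14  0.  ]
```

Request:
carry_out(
  targets=[
    [0.35, 0, -0.4, 0, 0, 0, 0],
    [0.35, 0, -0.8, 0, 0, 0, 0],
    [0.35, 0, -1.2, 0, 0, 0, 0],
    [0.35, 0, -1.6, 0, 0, 0, 0],
    [0.35, 0, -2, 0, 0, 0, 0],
  ],
)

```text
clock: 7.22
position: [0.5988, -0.1387, 0.0047]
eef_rot: [-3.128, -0.279, 0.002]
contact_force: [0.3, 0.4, 0.5]
opening: 0.0592
```

```bash
python3 st.py;python3 look.py pics/w5.png
```

```text
t 7.2167 al/lat [-149.5    0.4] z 0.0047 open 0.0592 F [0.31 0.45 0.5 ] -> [ 0.09  0.05 -0.03] [-0.0009  0.001   0.0011]
F along/lat 0.39 -0.39 Mz [-0.17 -0.1  -0.04]
6032.5
[511, 339] [-204.1, -142.6]
[491, 323] [-193.6, -129.4]
[171, 329] [-197.9, 49.0]
[165, 345] [-208.6, 53.2]
45474.5
[146, 0] [-32.0, 48.8]
[163, 213] [-129.2, 48.5]
[359, 213] [-129.1, -50.9]
[377, 0] [-32.0, -51.0]
```

Request:
carry_out(
  targets=[
    [0.35, 0, 0.3, 0.2, 0, 0, 0],
    [0.35, 0, 0.3, 0.4, 0, 0, 0],
    [0.35, 0, 0.3, 0.52, 0, 0, 0],
    [0.35, 0, 0.3, 0.52, 0, 0, 0],
  ],
)

```text
clock: 7.6
position: [0.5993, -0.1413, 0.0003]
eef_rot: [-3.128, -0.279, 0.001]
contact_force: [-3.5, 2.2, 18.6]
opening: 0.0597
```

Vertical stiffness is about 20 N/mm, so arm steps of 1–2 mm could exceed the 12 N limit. A better way is to put both fingers behind the heel with the jaws along the slot. The front finger then pushes with its back at a low jaw force and gives way on contact. I'll test that force cap against the fixed rail of the pocket first.

Request:
carry_out(
  targets=[
    [0.35, 0, 1.5, -2, 0, 0, 0],
    [0.35, 0, 2, -6, 0, 0, 0],
    [0.35, 0, 2, -8, 0, 0, 0.12],
    [0.35, 0, 2, -8, 0, 0, 0.24],
    [0.35, 0, 2, -8, 0, 0, 0.36],
  ],
)

```text
clock: 8.02
position: [0.6038, -0.1619, 0.0818]
eef_rot: [3.128, -0.295, 0.003]
contact_force: [-1.0, 0.5, -0.2]
opening: 0.059
```

```bash
python3 -c "
from h import *
goto(-.040,.075,.07,1);print(read_state()['joints'].round(2))"
```

```text
t 8.0167 al/lat [-173.2   -0.4] z 0.0818 open 0.059 F [-1.    0.51 -0.21] -> [-11.8   -9.74   1.16] [-0.0013 -0.0015  1.2053]
[-0.36  0.64  1.48  0.    1.02 -0.17]
```

Request:
carry_out(
  targets=[
    [0.6, -2.4, -2, 0, 0, 0, 0.12],
    [0.6, -4.8, -4, 0, 0, 0, 0.24],
    [0.6, -7.2, -6, 0, 0, 0, 0.36],
    [0.6, -9.6, -8, 0, 0, 0, 0.48],
    [0.6, -11.8, -9.7, 0, 0, 0, 0.6],
  ],
  force=3,
)

```text
clock: 8.43
position: [0.5047, -0.0434, 0.0814]
eef_rot: [-2.896, 1.215, -0.002]
contact_force: [0.4, -0.1, -0.2]
opening: 0.0364
```

```bash
python3 -c "
from h import *
goto(-.040,.075,.07,1)"
```

```text
t 8.4333 al/lat [-39.1  76.3] z 0.0814 open 0.0364 F [ 0.44 -0.12 -0.25] -> [ 0.15 -0.06  1.14] [-0.0013 -0.0006  0.599 ]
```

Request:
carry_out(
  targets=[
    [0.6, 0.2, 0, 0, 0, 0, 0.12],
    [0.6, 0.2, 0, 0, 0, 0, 0.24],
    [0.6, 0.2, 0, 0, 0, 0, 0.36],
    [0.6, 0.2, 0, 0, 0, 0, 0.48],
    [0.6, 0.2, 0, 0, 0, 0, 0.6],
  ],
)

```text
clock: 8.85
position: [0.5061, -0.0451, 0.0813]
eef_rot: [-2.401, 2.024, -0.002]
contact_force: [-0.1, 0.1, 0.1]
opening: 0.0367
```

Request:
carry_out(
  targets=[
    [0.6, 0, 0, 2.5, 0, 0, 0],
    [0.6, 0, 0, 5, 0, 0, 0],
    [0.6, 0, 0, 6.8, 0, 0, 0],
    [0.6, 0, 0, 6.8, 0, 0, 0],
  ],
)

```text
clock: 9.18
position: [0.5046, -0.045, 0.0105]
eef_rot: [2.401, -2.025, -0.004]
contact_force: [-1.9, 0.3, -0.2]
opening: 0.0363
```

```bash
cat > st1.py <<'E'
from h import *
goto(-.040,.075,.012,1)
s=read_state();f=s["contact_force"][:2];print("F along/lat",(f@A).round(2),(f@N).round(2),"M",s["moment"].round(2))
E
python3 st1.py
```

```text
t 9.1833 al/lat [-40.6  76.7] z 0.0105 open 0.0363 F [-1.94  0.26 -0.17] -> [-0.06 -0.17 -0.15] [ 0.0026  0.0014 -0.0075]
F along/lat 0.59 1.86 M [0.   0.08 0.  ]
```

Request:
carry_out(
  targets=[
    [0.3, 0, -0.2, 0, 0, 0, 0],
    [0.3, 0, -0.2, 0, 0, 0, 0],
    [0.3, 0, -0.2, 0, 0, 0, 0],
    [0.3, 0, -0.2, 0, 0, 0, 0],
    [0.3, 0, -0.2, 0, 0, 0, 0],
  ],
  force=3,
)

```text
clock: 9.6
position: [0.5073, -0.0451, 0.0114]
eef_rot: [2.401, -2.025, -0.001]
contact_force: [0.4, -6.3, 3.0]
opening: 0.0616
```

```bash
python3 st1.py
```

```text
t 9.6 al/lat [-41.2  74. ] z 0.0114 open 0.0616 F [ 0.41 -6.34  2.95] -> [-0.12  0.1  -0.06] [ 0.0009  0.0003 -0.0073]
F along/lat -6.31 0.71 M [-0.98  0.03 -0.03]
```

Front finger stopped on the rail at al ≈ +3 mm, pushing at about 6 N. Next I'll see whether it holds when opened further and when the arm advances.

Request:
carry_out(
  targets=[
    [0.15, 0, 0, 0, 0, 0, 0],
    [0.15, 0, 0, 0, 0, 0, 0],
    [0.15, 0, 0, 0, 0, 0, 0],
  ],
  force=3,
)

```text
clock: 9.85
position: [0.5077, -0.0456, 0.012]
eef_rot: [2.402, -2.025, 0.001]
contact_force: [-0.1, -6.4, -1.2]
opening: 0.063
```

Request:
carry_out(
  targets=[
    [0.15, -0.1, 0, 0, 0, 0, 0],
    [0.15, -0.1, 0, 0, 0, 0, 0],
  ],
)

```text
clock: 10.02
position: [0.5079, -0.045, 0.0125]
eef_rot: [2.402, -2.024, 0.003]
contact_force: [0.2, -7.1, -1.8]
opening: 0.0619
```

```bash
python3 st1.py
```

```text
t 10.0167 al/lat [-41.2  73.5] z 0.0125 open 0.0619 F [ 0.22 -7.05 -1.83] -> [-0.12  0.16  0.05] [-0.0009 -0.0015 -0.007 ]
F along/lat -6.98 1.03 M [-1.15 -0.   -0.05]
```

Cap works: with force 3 the finger never pushes above about 7 N, and it gives way as the arm advances. I'll move behind the heel in this orientation.

Request:
carry_out(
  targets=[
    [0.55, 0.6, 0, 0, 0, 0, -0.007],
    [0.55, 1.2, 0, -2, 0, 0, -0.007],
    [0.55, 3, -1, -6, 0, 0, -0.007],
    [0.55, 6, -3, -7, 0, 0, -0.007],
    [0.55, 9, -5.5, -7, 0, 0, -0.007],
  ],
)

```text
clock: 10.43
position: [0.5789, -0.1258, 0.087]
eef_rot: [-2.409, 2.014, -0.01]
contact_force: [2.3, -0.2, 0.7]
opening: 0.0472
```

```bash
python3 -c "
from h import *
goto(-.178,-.0005,.006,1)"
```

```text
t 10.4333 al/lat [-133.3   17.8] z 0.087 open 0.0472 F [ 2.29 -0.23  0.67] -> [ 4.45 -1.78  8.13] [-0.0051 -0.0037  0.0013]
```

Request:
carry_out(
  targets=[
    [0.55, 3, -1.2, 0, -0.003, -0.003, 0.001],
    [0.55, 4.4, -1.8, 1, -0.003, -0.003, 0.001],
    [0.55, 4.4, -1.8, 4, -0.003, -0.003, 0.001],
    [0.55, 4.4, -1.8, 7, -0.003, -0.003, 0.001],
    [0.55, 4.4, -1.8, 8.1, -0.003, -0.003, 0.001],
  ],
)

```text
clock: 10.85
position: [0.6031, -0.1662, 0.0033]
eef_rot: [-2.409, 2.016, 0.003]
contact_force: [-1.0, 1.0, -0.9]
opening: 0.0411
```

```bash
python3 -c "
from h import *
goto(-.165,-.0005,.006,1)"; python3 look.py pics/w6.png
```

```text
t 10.85 al/lat [-177.3    1. ] z 0.0033 open 0.0411 F [-1.    0.96 -0.86] -> [-1.23 -0.15 -0.27] [ 0.001   0.0013 -0.0001]
5980.0
[470, 345] [-294.9, 61.3]
[452, 323] [-282.6, 46.9]
[131, 329] [-104.5, 51.0]
[122, 345] [-98.3, 61.6]
17457.5
[0, 144] [-52.4, -52.2]
[0, 236] [-42.7, -4.9]
[11, 264] [-45.3, 11.0]
[59, 264] [-70.6, 11.0]
[92, 236] [-90.1, -4.9]
[172, 236] [-131.2, -4.9]
[173, 243] [-131.4, -1.0]
[165, 144] [-131.0, -52.1]
```

View pics/w6.png

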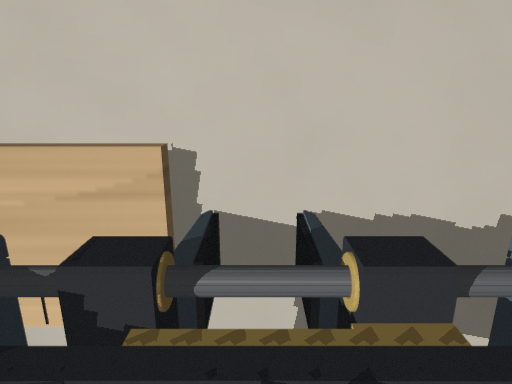

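Request:
carry_out(
  targets=[
    [0.55, -0.6, -0.1, -0.3, 0, 0, 0],
    [0.55, -1.2, -0.1, -0.3, 0, 0, 0],
    [0.55, -1.7, -0.1, -0.3, 0, 0, 0],
    [0.55, -2.1, -0.1, -0.3, 0, 0, 0],
    [0.55, -2.5, -0.1, -0.3, 0, 0, 0],
  ],
)

```text
clock: 11.32
position: [0.6, -0.1406, 0.0072]
eef_rot: [-2.41, 2.015, 0.001]
contact_force: [1.3, -3.1, 5.5]
opening: 0.0412
```

```bash
python3 st1.py; python3 look.py pics/w7.png|tail -7
```

```text
t 11.3167 al/lat [-151.5   -0.4] z 0.0072 open 0.0412 F [ 1.34 -3.13  5.5 ] -> [-11.16   7.53  -0.47] [0.0004 0.0008 0.0009]
F along/lat -3.32 -0.76 M [-0.47 -0.08 -0.01]
[14, 265] [-18.0, 12.2]
[58, 265] [-41.8, 12.2]
[92, 236] [-62.3, -4.6]
[171, 236] [-103.8, -4.7]
[173, 250] [-104.3, 3.3]
[204, 211] [-121.7, -18.6]
[200, 146] [-121.2, -52.0]
```

View pics/w7.png

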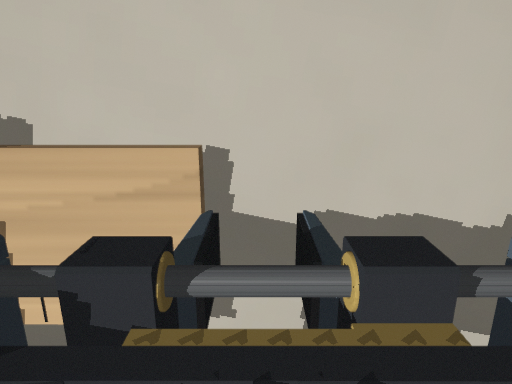

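```bash
python3 st1.py; python3 st1.py; python3 -c "
from rig import *
for i in range(4):
  capture('top'); print(read_state()['contact_force'].round(2), read_state()['position'].round(4))"
```

```text
t 11.3667 al/lat [-151.    -0.3] z 0.0071 open 0.041 F [ 0.89 -1.26  6.58] -> [-11.11   7.52  -0.48] [0.0006 0.001  0.001 ]
F along/lat -1.39 -0.65 M [-0.27  0.04  0.01]
t 11.3667 al/lat [-151.    -0.3] z 0.0071 open 0.041 F [ 0.89 -1.26  6.58] -> [-11.11   7.52  -0.48] [0.0006 0.001  0.001 ]
F along/lat -1.39 -0.65 M [-0.27  0.04  0.01]
[ 0.59 -0.94  1.88] [ 0.5999 -0.1404  0.0069]
[-0.02 -0.37  0.56] [ 0.5997 -0.1406  0.0067]
[ 0.28 -1.17 -0.1 ] [ 0.5995 -0.1407  0.0064]
[-0.79  0.18  0.01] [ 0.5993 -0.1407  0.0062]
```

Heel at col 203 is against the front finger's back. The tip is about 46 mm into the slot. Feel forward at 3 mm per row.

Request:
carry_out(
  targets=[
    [0.55, -0.3, 0, 0.05, 0, 0, 0],
    [0.55, -0.6, 0, 0.05, 0, 0, 0],
    [0.55, -0.9, 0, 0.05, 0, 0, 0],
    [0.55, -1.2, 0, 0.05, 0, 0, 0],
  ],
)

```text
clock: 11.9
position: [0.5971, -0.1286, 0.0056]
eef_rot: [2.409, -2.016, -0.005]
contact_force: [0.4, -1.6, 1.1]
opening: 0.0412
```

```bash
python3 st1.py
```

```text
t 11.9 al/lat [-139.2    0.4] z 0.0056 open 0.0412 F [ 0.39 -1.59  1.09] -> [-9.92  7.46 -0.6 ] [0.0022 0.002  0.0004]
F along/lat -1.63 -0.1 M [-0.18 -0.02 -0.06]
```

Request:
carry_out(
  targets=[
    [0.55, -0.25, 0, 0, 0.001, 0.001, 0],
    [0.55, -0.5, 0, 0, 0.001, 0.001, 0],
    [0.55, -0.75, 0, 0, 0.001, 0.001, 0],
    [0.55, -1, 0, 0, 0.001, 0.001, 0],
  ],
)

```text
clock: 12.23
position: [0.5952, -0.1184, 0.0056]
eef_rot: [2.409, -2.016, -0.003]
contact_force: [-0.2, -0.6, 0.8]
opening: 0.0412
```

```bash
python3 st1.py
```

```text
t 12.2333 al/lat [-128.9    0.4] z 0.0056 open 0.0412 F [-0.21 -0.61  0.84] -> [-8.89  7.46 -0.62] [0.0013 0.0011 0.0004]
F along/lat -0.56 0.32 M [-0.09 -0.04  0.03]
```

Request:
carry_out(
  targets=[
    [0.55, -0.25, 0, 0, 0.001, 0.001, 0],
    [0.55, -0.5, 0, 0, 0.001, 0.001, 0],
    [0.55, -0.75, 0, 0, 0.001, 0.001, 0],
    [0.55, -1, 0, 0, 0.001, 0.001, 0],
  ],
)

```text
clock: 12.57
position: [0.5939, -0.1089, 0.0058]
eef_rot: [2.41, -2.016, 0.002]
contact_force: [2.5, -5.0, 0.5]
opening: 0.0285
```

Contact: the opening yielded from 41 to 28 mm at about 5 N. I'll check that the slip is straight (not jammed), then press once more for confirmation.

```bash
python3 st1.py; python3 look.py pics/w8.png|tail -9; python3 st1.py
```

```text
t 12.5667 al/lat [-119.3    0. ] z 0.0058 open 0.0285 F [ 2.51 -5.02  0.46] -> [-7.93  7.49 -0.63] [-0.0006 -0.0009  0.0005]
F along/lat -5.38 -1.59 M [-1.08 -0.29 -0.  ]
[11, 264] [14.4, 11.2]
[85, 265] [-25.0, 11.8]
[114, 236] [-42.3, -4.9]
[195, 240] [-84.4, -2.7]
[214, 212] [-94.8, -18.1]
[210, 145] [-94.1, -52.3]
[14, 145] [0.7, -52.3]
[23, 136] [-4.4, -56.7]
[18, 107] [-4.6, -70.2]
t 12.6167 al/lat [-1.188e+02  1.000e-01] z 0.0057 open 0.028 F [ 1.27 -4.92 -0.09] -> [-7.89  7.48 -0.63] [-0.0004 -0.0007  0.0007]
F along/lat -5.07 -0.38 M [-1.04 -0.32 -0.04]
```

Request:
carry_out(
  targets=[
    [0.55, -0.1, 0, 0, 0, 0, 0],
    [0.55, -0.2, 0, 0, 0, 0, 0],
    [0.55, -0.2, 0, 0, 0, 0, 0],
  ],
)

```text
clock: 12.87
position: [0.5937, -0.1069, 0.0059]
eef_rot: [2.41, -2.015, 0.003]
contact_force: [1.4, -5.2, -0.1]
opening: 0.0245
```

```bash
python3 st1.py; python3 look.py pics/w9.png|tail -9; python3 st1.py
```

```text
t 12.8667 al/lat [-117.2   -0.2] z 0.0059 open 0.0245 F [ 1.43 -5.22 -0.14] -> [-7.73  7.51 -0.63] [-0.001  -0.0016  0.0008]
F along/lat -5.39 -0.48 M [-1.04 -0.24  0.03]
[11, 265] [16.6, 11.6]
[95, 264] [-28.3, 11.0]
[122, 236] [-44.4, -5.1]
[202, 236] [-86.1, -5.1]
[217, 213] [-94.3, -17.7]
[214, 145] [-93.9, -52.5]
[20, 145] [-0.1, -52.5]
[27, 136] [-4.3, -56.8]
[22, 107] [-4.3, -70.3]
t 12.9167 al/lat [-117.3   -0.2] z 0.0058 open 0.0244 F [ 0.31 -6.17 -1.14] -> [-7.73  7.51 -0.64] [-0.001  -0.0015  0.0008]
F along/lat -6.12 0.78 M [-1.1  -0.19 -0.02]
```

View pics/w9.png

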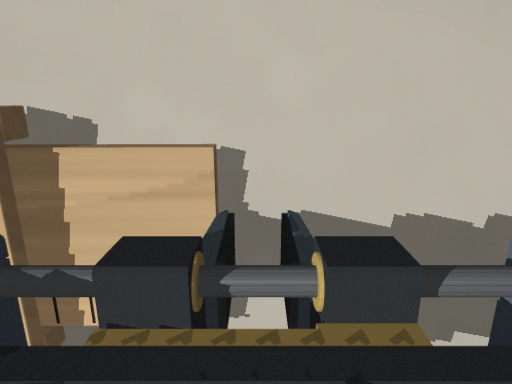

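The heel held at al −94 while the finger gave way, the slip edge is straight (row 145), and there is a gap to the rail. So it rests on the stick. Back off and lift.

Request:
carry_out(
  targets=[
    [0.8, 0.5, 0, 0, 0, 0, 0],
    [0.8, 1.2, 0, 0, 0, 0, 0],
    [0.8, 2.4, 0, 0, 0, 0, 0],
    [0.8, 4, 0, -0.5, 0, 0, 0],
    [0.8, 5, 0, -4, 0, 0, 0],
  ],
)

```text
clock: 13.33
position: [0.6001, -0.1575, 0.0421]
eef_rot: [2.407, -2.014, -0.008]
contact_force: [-0.7, -0.1, -1.3]
opening: 0.0186
```

Request:
carry_out(
  targets=[
    [0.8, 1, 0, -4, 0, 0, 0],
    [0.8, 2, 0, -8, 0, 0, 0],
    [0.8, 3, 0, -10, 0, 0, 0],
    [0.8, 3, 0, -10, 0, 0, 0],
  ],
)

```text
clock: 13.67
position: [0.6088, -0.1913, 0.1479]
eef_rot: [2.407, -2.018, 0.006]
contact_force: [1.4, -0.9, -0.3]
opening: 0.0182
```

```bash
python3 st1.py; python3 look.py pics/w10.png; python3 st1.py
```

```text
t 13.6667 al/lat [-2.03e+02 -2.00e-01] z 0.1479 open 0.0182 F [ 1.35 -0.89 -0.32] -> [-16.33   7.57  13.53] [-0.0019 -0.0031 -0.0016]
F along/lat -1.12 -1.18 M [-0.05 -0.03 -0.08]
5962.5
[416, 344] [-369.8, 179.8]
[402, 323] [-352.0, 153.7]
[81, 329] [-15.6, 159.8]
[69, 345] [-0.0, 179.6]
16797.0
[0, 103] [22.8, -70.1]
[0, 236] [48.0, 54.5]
[9, 254] [43.1, 73.5]
[40, 254] [12.7, 73.6]
[55, 243] [-3.9, 62.0]
[54, 230] [-5.1, 48.4]
[149, 225] [-96.9, 43.6]
[137, 125] [-94.5, -51.0]
[34, 125] [-3.4, -51.2]
[30, 103] [-3.2, -70.0]
t 13.7167 al/lat [-201.4    0.9] z 0.1451 open 0.0187 F [-1.01 -0.05 -1.04] -> [-16.14   7.42  13.31] [ 0.001  -0.001  -0.0015]
F along/lat 0.13 1.0 M [-0.02  0.04  0.01]
```

View pics/w10.png

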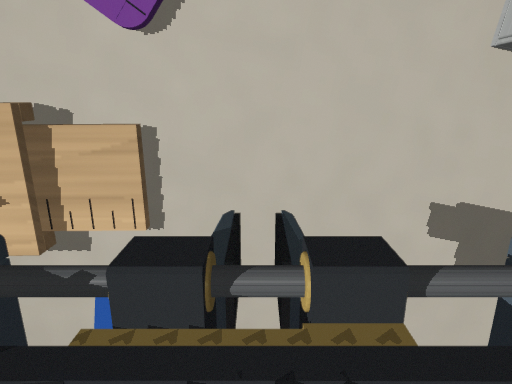

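```bash
python3 -c "
from rig import order
print(order.job_done())"
```

```text
the job is handed in; nothing more can be done
None
```

The pine slip is in the pocket's slot, rounded end first and flat on the ledge, with its tip resting against the hidden cross stick about 72–76 mm in. I handed the job in at about 14 s on the clock.

**How it was done:**
- I lined the slip up with a sideways push on its left edge, then pushed it from the heel into the mouth.
- A press on the ledge showed the arm is too stiff (about 20 N/mm) to feel for the stick safely. So I set the jaws along the slot and pushed with the back of the front finger at jaw force 3.
- I first tried this against the fixed rail of the pocket. The finger pushed with at most about 7 N and gave way when the arm advanced.

**Last checks:**
- **Contact:** the finger gave way, its opening dropping from 41 to 28 and then 24 mm, at about 5–6 N. Meanwhile the slip's heel stayed put, so the push stayed below the 12 N at which the stick slides.
- **Slip after retreat:** the wrist view showed it straight, with the heel at −94.5 mm on the right and about −97 mm on the left. The heel was at −94 mm while the finger was pressing, so any shift is within the 1–3 mm I could measure.
- **Robot:** clear of everything, with its force reading at noise level.

**Disagreements and limits:**
- The mouth came out about 3 mm further in by touch and the first wrist view than by the top camera, and about 3 mm nearer in the last view. That is the reason for the depth range.
- The stick itself cannot be seen, so contact is inferred from the finger giving way.
- I did not measure the bystanders again at the end.

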